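# Walk a die block round to its fence

## Robot

A 7-joint arm with a two-finger parallel gripper is mounted at the origin on the work surface; the furniture and walls round the work are solid. World frame = base frame: x ahead of the robot, y to its left, z up, the work surface at z = 0. Lengths are in mm, angles in rad, forces in N, time in s.
With the tool pointing down it reaches from about 400 to 850 mm from the base axis. Payload 6.9 kg.
Tool frame: the origin (TCP) lies at the very end of the fingers, on their centre line; the grasp point (between the pads) lies 19 mm behind it; z points along the fingers, y is the line along which they close (so a half turn about z gives the same grasp; the last joint's range is limited). The gripper opens to 85 mm and grips with 20 to 120 N. Pads are 22 mm wide; open, the fingers measure 114 mm over their backs; the gripper's body (76 mm by 85 mm) begins 54 mm behind the grasp point. The pads swing forward as they close: fully open they stand 13 mm farther back than shut.
Start: joints at [1.452, 0.507, -0.238, 1.5, 0.126, 1.149, -0.155], TCP at [138.681, -609.409, 231.275] pointing down, gripper open.
Joint ranges: [-3.08, 3.08], [-0.24, 2.05], [-1.43, 1.35], [0, 2.5], [-1.52, 4.66], [0.17, 1.96], [-2.89, 2.89]. Speed limits (rad/s): [2.39, 2.39, 3.14, 3.14, 3.14, 3.14, 3.14].

## Interface

Orientations are given as a unit quaternion [x, y, z, w].
In Python, from workcell import read_state, camera, camera_params, hand_in gives the robot as it stands.
- The arm moves only by the tool carry_out, never from a script. Its argument "series" is text: rows parted by semicolons, each of 7 numbers parted by spaces: the shift along the tool's x, y, z in m, then the turn, a rotation vector about the tool's x, y, z in degrees, then the opening, from -1 (shut) to 1 (fully open). A call has 1 to 5 rows; each row shifts and turns the commanded pose from where the row before left it, along the tool's axes as they then stand; what a row does not reach is not made up. A row lasts 1/10 s, in which the tool goes at most 50 mm and 8.59 degrees, less where a joint would pass 70% of its speed; a pose out of reach is approached as far as the arm can. A call is refused whole if a number of a shift passes 0.05 or a number of a turn 8.59, either way. A call with a gripper value outside its range is refused whole. The fingers move at their own pace and stop on an object; "squeeze" is the grip in N (left out, the last holds). Time passes only in rows, so rows that do not move let the fingers close. It gives the time, the measured TCP pose, the force, the opening and the grip force at its end, in the units of the state.
- read_state(): the state, without advancing time (a new reading comes with each control period).
- camera(name): name is "scene" or "top" or "wrist"; returns the picture (384x512x3 uint8, red, green, blue); there is no depth.
- camera_params(name): a dict with "camera_matrix" (3x3 intrinsics, pixels), "distortion" ([k1, k2, p1, p2, k3] as OpenCV has them; the pictures are not rectified), "pose" (4x4, takes a point from camera to world coordinates). Camera axes: x right, y up, looking along -z (the intrinsics and any distortion apply to the point x, -y, -z); pixel columns grow to the right and rows downward; lengths in mm; the calibration is good to about 2 mm. A picture is of the moment at which its call begins: read the wrist's pose just before it. camera_params takes no time and is no camera call; for the wrist camera it gives the pose at the moment of the call.
- hand_in(): hands the job in; it is judged then, once.
The state is a dict: "clock": time; "q": joint angles; "qvel": joint speeds; "joint_efforts": joint torques, N m; "ee_pos": TCP position; "eef_rot": TCP orientation; "wrist_force": force on the tool from outside, world axes, zero at the start; "moment": the same for the moment, N m; "width": finger opening in mm; "finger_force": force on a finger pad.
Only numpy, scipy, OpenCV 4.12 (cv2) and the standard library are available. Lean on these libraries where they do the work, as an engineer would, in place of code of your own. Each camera call takes 0.05 s, during which the arm holds its last target. There are 200 camera calls.

## Task

Walk the heavy die block round to the metal fence with the fingertips, never gripping it: push on its low stepped back, at one end and then at the other in turn, until its tall plain long side sits flush against the fence with the block's whole length on the fence. Get the block nearly square before it meets the fence, so that no corner digs into it. Do not lift or tip the block, and leave the other things on the bench where they are.

Things in the scene. Friction and masses are not known exactly. Their poses are not given: they have to be found in the camera images.
- die_block: cast aluminium die block, 0.9 kg, 130 (x) x 92 (y) x 28 mm; origin: centre of underside. +y side: tall plain long face, to go to the fence. -y side: the back, to be pushed: a step 26 mm wide, 18 mm high. Both 46 mm from the origin. Top: a round impression towards -x, a rectangular one towards +x; 2 dark plugs in the step. Starts 28 to 60 degrees counter-clockwise of square, plain face roughly towards the fence
- face_a (a point): point on the block's plain face, at its +x end, 14 mm above the underside (block frame: 65, 46, 14 mm)
- face_b (a point): point on the block's plain face, at its -x end, 14 mm above the underside (block frame: -65, 46, 14 mm)
- fence: aluminium angle fence fixed to the bench left of the block, 220 mm long (its x, roughly away from the robot), 34 mm tall; origin at mid-length in the plane of its face, at bench height. The face is y = 0 of its frame and looks along its -y, towards the block; a flange with two screws lies behind it, to y = 48 mm
- practice_oval: bystander: grey oblong engraving practice piece, 34x52x9 mm, lying just beyond the fence's end nearest the robot; origin at the centre of its underside
- practice_square: bystander: dark square practice piece, 46x46x9 mm, lying behind the fence; origin at the centre of its underside
- loupe2: bystander: black watchmaker's loupe, 38 mm across, 30 mm tall, behind the fence; origin at the centre of its underside
- pot: bystander: screw-top parts pot with blue lid, 43 mm across, 31 mm tall, behind the fence; origin at the centre of its underside
- eraser: bystander: small block eraser, 18x43x12 mm, at the right of the work; origin at the centre of its underside
- dust_brush: bystander: wooden dust brush, 20x179x11 mm, at the right of the work; origin at the centre of its underside
Mind the look-alikes: they are no part of the job. What is shaped like the die_block but blue is not meant.

How it is judged:
By the outcome, as a careful person would: the job done as asked, in the order asked, and still so for the second after the job is handed in, with the robot touching nothing.
It also fails if it takes over 66 s, if anything falls off the work surface, if the arm or the gripper's body presses on something with over 40 N, if the wrist force passes 120 N, or if a joint passes its speed limit or range.

## Working session

There is one attempt and no reset: what is moved stays moved. The work goes in short steps, Python scripts to look and compute and a tool call to move; the robot and the scene stay as the last step left them, time stands still between calls to the robot, and variables do not carry over. Pictures are saved under pics/ and viewed, at most 10 in all, crops included, and the job is handed in when it is done.

Besides the shell and the picture viewer there is one more tool, called in YAML: its name, and indented under it one key for each argument. carry_out: Moves the arm, as the interface text tells. Its arguments: {"type":"object","properties":{"series":{"type":"string"},"squeeze":{"type":"number"}},"required":["series"]}

```bash
mkdir -p pics; ls; python3 - <<'E'
from workcell import *
import cv2
for n in ("scene","top"):
    im=camera(n); cv2.imwrite(f"pics/{n}0.png",cv2.cvtColor(im,cv2.COLOR_RGB2BGR))
    p=camera_params(n); print(n,p)
s=read_state(); print(s)
E
```

```text
pics
scene {'camera_matrix': array([[442.50577932,   0.        , 261.27595147],
       [  0.        , 442.50577932, 197.00678017],
       [  0.        ,   0.        ,   1.        ]]), 'distortion': array([-0.17322899,  0.        ,  0.        ,  0.        ,  0.        ]), 'pose': array([[-6.24510756e-01,  3.55768888e-01, -6.95280385e-01,
        -3.36780557e+02],
       [-7.80967808e-01, -2.74549301e-01,  5.60991947e-01,
         7.50360429e+02],
       [ 8.69473743e-03,  8.93337103e-01,  4.49303040e-01,
         5.47754746e+02],
       [ 0.00000000e+00,  0.00000000e+00,  0.00000000e+00,
         1.00000000e+00]])}
top {'camera_matrix': array([[393.74897825,   0.        , 254.67206611],
       [  0.        , 393.74897825, 187.2125658 ],
       [  0.        ,   0.        ,   1.        ]]), 'distortion': array([0.02323508, 0.        , 0.        , 0.        , 0.        ]), 'pose': array([[-1.07556860e-02,  9.87715477e-01, -1.55892434e-01,
         2.94835635e+02],
       [-9.99941029e-01, -1.08581740e-02,  1.94141801e-04,
         1.41006908e+02],
       [-1.50095030e-03,  1.55885329e-01
[... 172 characters left out ...]
 0.50821842, -0.23750317,  1.50099988,  0.12571932,
        1.14890008, -0.15481309]), 'qvel': array([-4.30358165e-04, -1.74763750e-03, -1.97341457e-03, -8.16938627e-04,
       -1.56305489e-03, -8.43725511e-04, -7.90663545e-05]), 'joint_efforts': array([-5.50988247e-03, -6.21833038e+01, -2.19497614e+00, -2.50203520e+01,
        1.24836058e-02,  7.83224154e-03, -1.63871519e-06]), 'ee_pos': array([ 138.51775261, -609.01404588,  230.54895655]), 'eef_rot': array([ 9.93747048e-01,  1.11652196e-01, -1.15895438e-04, -7.60087567e-04]), 'wrist_force': array([-0.20926707,  0.09545692, -0.86578952]), 'moment': array([0.00709653, 0.03074475, 0.01206497]), 'finger_force': 0.0, 'width': 85.33278018113839}
```

View pics/top0.png

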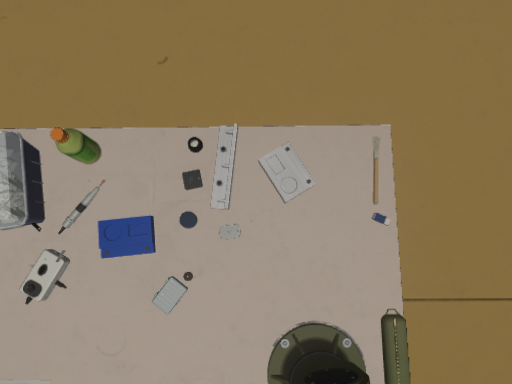

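View pics/scene0.png

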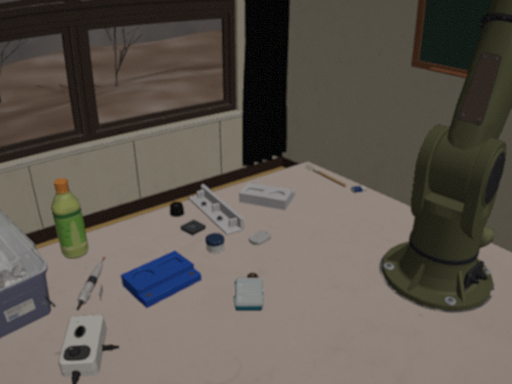

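The top picture shows the grey block near (287,172), the fence at (224,167), its dark plugs at about (287,149) and (308,181), and the oval at (230,232). I'll enlarge it.

```bash
python3 - <<'E'
import cv2
im=cv2.imread("pics/top0.png")[118:218,200:330]
cv2.imwrite("pics/crop0.png",cv2.resize(im,None,fx=6,fy=6,interpolation=cv2.INTER_CUBIC))
E
```

```text
(no output)
```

View pics/crop0.png

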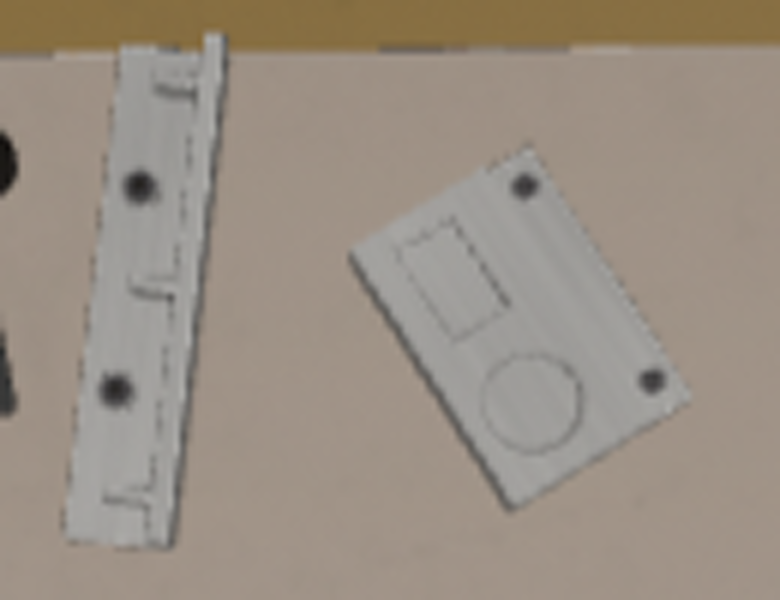

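The crop shows the block's plain-face top edge from (350,250) to (511,503), and the step's back corners at (530,145) and (690,395). The plugs are at (524,186) and (652,380). The fence face's top edge runs from (224,38) to (170,545).

```bash
cat > h.py <<'E'
import numpy as np, cv2
from scipy.optimize import least_squares
from scipy.spatial.transform import Rotation as R
from workcell import *
def ray(uv,z,P):
    uv=np.asarray(uv,float).reshape(-1,1,2)
    n=cv2.undistortPoints(uv,P["camera_matrix"],P["distortion"])[:,0]
    T=P["pose"]; d=np.c_[n[:,0],-n[:,1],-np.ones(len(n))]@T[:3,:3].T
    o=T[:3,3]; s=(np.broadcast_to(z,len(n))-o[2])/d[:,2]
    return o+d*s[:,None]
def fit(local,world):
    f=lambda p:(R.from_euler('z',p[2]).as_matrix()[:2,:2]@np.asarray(local,float).T+p[:2,None]-np.asarray(world)[:,:2].T).ravel()
    r=min((least_squares(f,[*np.mean(world,0)[:2],a]) for a in (0,1.5,3,-1.5)),key=lambda r:r.cost)
    return r.x,f(r.x).reshape(2,-1).T
def tool():
    s=read_state(); e=R.from_quat(s["eef_rot"])
    print("clock",round(s["clock"],2),"tcp",s["ee_pos"].round(1),"axes x",e.as_matrix()[:,0].round(3),"y",e.as_matrix()[:,1].round(3),"z",e.as_matrix()[:,2].round(3),"F",s["wrist_force"].round(1),"w",round(s["width"],1))
    return s,e
E
python3 - <<'E'
from h import *
P=camera_params("top")
c=lambda l:np.array(l)/6+[199.58,117.58]
w=ray(c([(350,250),(511,503),(530,146),(690,395)]),[28,28,18,18],P)
x,r=fit([(65,46),(-65,46),(65,-46),(-65,-46)],w); print(w.round(1),x.round(3),np.degrees(x[2]),r.round(1))
w=ray(c([(224,38),(170,545)]),34,P); d=w[0]-w[1]
print("fence",w.round(1),np.hypot(*d[:2]),np.degrees(np.arctan2(d[1],d[0])))
w=ray(c([(229,42),(176,548)]),0,P); d=w[0]-w[1]
print("fence bottom",w.round(1),np.hypot(*d[:2]),np.degrees(np.arctan2(d[1],d[0])))
print("brush/eraser/oval/edge",ray([(377,140),(375,203),(381,219),(230,232),(230,126),(390,126)],0,P).round(0))
tool()
p=camera_params("wrist"); print(p["camera_matrix"][0,0]); 
E
```

```text
[[521.2 131.8  28. ]
 [412.5  66.   28. ]
 [568.6  53.5  18. ]
 [459.  -11.7  18. ]] [490.307  59.912   0.541] 30.991578361488042 [[ 1.1  1. ]
 [-1.6 -0.1]
 [ 1.2  0.4]
 [-0.7 -1.3]]
fence [[613.1 184.6  34. ]
 [395.8 207.7  34. ]] 218.52460062302478 -6.080349454411035
fence bottom [[622.4 183.9  -0. ]
 [398.1 207.5   0. ]] 225.5856448865484 -6.003588434116848
brush/eraser/oval/edge [[ 576. -182.   -0.]
 [ 409. -167.    0.]
 [ 368. -180.    0.]
 [ 339.  205.    0.]
 [ 619.  204.    0.]
 [ 614. -219.    0.]]
clock 0.1 tcp [ 138.5 -609.   230.5] axes x [ 0.975  0.222 -0.   ] y [ 0.222 -0.975 -0.002] z [-0.     0.001 -1.   ] F [-0.2  0.1 -0.9] w 85.3
321.0210970789173
```

The block is turned 37° from the fence and sits 137 mm off it, nearly centred along it. I'll shut the fingers and move to behind its near (-x) end.

carry_out:
  series: "0.034 -0.035 0 0 0 0 -1; 0.034 -0.035 0 0 0 0 -1; 0.034 -0.035 0 0 0 0 -1; 0.034 -0.035 0 0 0 0 -1; 0.034 -0.035 0 0 0 0 -1"

```text
clock: 0.6
ee_pos: [266.2, -399.1, 231.1]
eef_rot: [0.994, 0.112, -0.0, -0.0]
wrist_force: [1.5, -0.9, 0.0]
width: 12.6
finger_force: 0.0
```

carry_out:
  series: "0.034 -0.035 0 0 0 0 -1; 0.034 -0.035 0 0 0 0 -1; 0.034 -0.035 0 0 0 0 -1; 0.034 -0.035 0 0 0 0 -1; 0.034 -0.035 0 0 0 0 -1"

```text
clock: 1.1
ee_pos: [393.0, -190.9, 231.3]
eef_rot: [0.994, 0.112, -0.0, 0.0]
wrist_force: [1.7, -0.7, -0.5]
width: 0.1
finger_force: 0.0
```

carry_out:
  series: "0.032 -0.033 0 0 0 0 -1; 0.032 -0.033 0 0 0 0 -1; 0.032 -0.033 0 0 0 0 -1; 0.032 -0.033 0 0 0 0 -1; 0 0 0.01 0 0 -7.9 -1"

```text
clock: 1.6
ee_pos: [491.4, -27.9, 222.3]
eef_rot: [0.983, 0.184, 0.003, -0.001]
wrist_force: [-0.1, 0.1, -0.4]
width: 0.0
finger_force: 0.0
```

carry_out:
  series: "0 0 0.015 0 0 -7.9 -1; 0 0 0.015 0 0 -7.9 -1; 0 0 0.015 0 0 -7.9 -1; 0 0 0.015 0 0 -7.9 -1; 0 0 0.015 0 0 -7.9 -1"

```text
clock: 2.1
ee_pos: [487.8, -35.6, 145.5]
eef_rot: [0.864, 0.504, -0.0, -0.0]
wrist_force: [0.1, 0.5, 0.6]
width: -0.1
finger_force: 0.0
```

carry_out:
  series: "0 0 0.015 0 0 -7.9 -1; 0 0 0.015 0 0 -7.9 -1; 0 0 0.015 0 0 -7.9 -1; 0 0 0 0 0 0 -1; 0 0 0 0 0 0 -1"

```text
clock: 2.6
ee_pos: [487.9, -35.5, 101.3]
eef_rot: [0.745, 0.667, -0.0, -0.001]
wrist_force: [-0.9, -0.5, -0.4]
width: -0.2
finger_force: 0.0
```

```bash
python3 - <<'E'
from h import *
s,e=tool(); print(s["q"].round(2))
a=camera("top");P=camera_params("wrist");b=camera("wrist")
a=cv2.resize(a[100:260,190:400],None,fx=2.5,fy=2.5,interpolation=cv2.INTER_CUBIC)
o=np.zeros((400,525+512,3),np.uint8); o[:400,:525]=a[:400]; o[:384,525:]=b
cv2.imwrite("pics/both1.png",cv2.resize(o,(800,309),interpolation=cv2.INTER_AREA)[:,:,::-1])
cv2.imwrite("pics/w1.png",b[:,:,::-1]); print(P["pose"].round(2))
E
```

```text
clock 2.6 tcp [487.9 -35.5 101.3] axes x [0.11  0.994 0.   ] y [ 0.994 -0.11  -0.001] z [-0.001  0.001 -1.   ] F [-0.9 -0.5 -0.4] w -0.2
[ 0.52  0.54 -0.73  2.02  0.51  0.77 -0.63]
[[ 9.9000e-01  1.1000e-01  3.0000e-02  4.9561e+02]
 [-1.1000e-01  9.5000e-01  2.8000e-01  3.6860e+01]
 [ 0.0000e+00 -2.8000e-01  9.6000e-01  2.4420e+02]
 [ 0.0000e+00  0.0000e+00  0.0000e+00  1.0000e+00]]
```

View pics/both1.png

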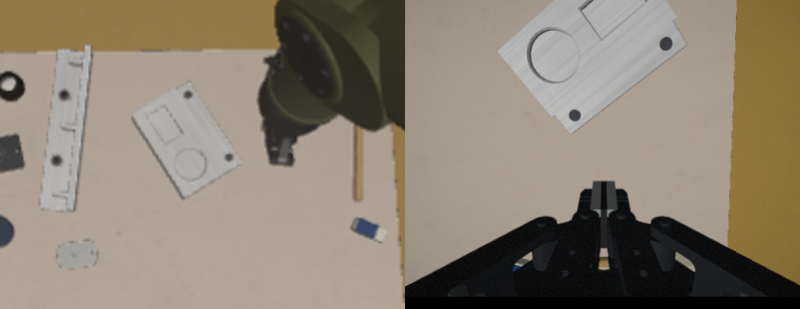

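The wrist view shows the whole step with both plugs, at (338,57) and (220,149) in the full wrist picture. The top view still sees the block clearly. I'll track the pose by the two plugs.

```bash
cat >> h.py <<'E'
def blobs(im,mx=130,roi=None):
    g=cv2.cvtColor(im,cv2.COLOR_RGB2GRAY)
    m=(cv2.subtract(cv2.morphologyEx(g,cv2.MORPH_CLOSE,np.ones((25,25) if mx>100 else (9,9),np.uint8)),g)>45).astype(np.uint8)
    n,l,st,c=cv2.connectedComponentsWithStats(m)
    return [(c[i].round(1),int(st[i,4]),st[i,2:4]) for i in range(1,n) if 6<st[i,4]<900 and .5<st[i,2]/st[i,3]<2 and st[i,4]>.55*st[i,2]*st[i,3]]
FO=np.array([507.,195.8]);FA=np.radians(-6.05)
f=np.array([np.cos(FA),np.sin(FA)]);n=np.array([-f[1],f[0]])
fen=lambda p:np.array([(np.asarray(p)[:2]-FO)@f,(np.asarray(p)[:2]-FO)@n])
E
python3 - <<'E'
from h import *
P=camera_params("top"); T=np.array([490.3,59.9]);a=.541
w=ray(np.array([(524,186),(652,380)])/6+[199.58,117.58],18,P)[:,:2]
M=np.array([[np.cos(a),np.sin(a)],[-np.sin(a),np.cos(a)]])
print(w,(w-T)@M.T)
b=camera("wrist");P=camera_params("wrist")
for x in blobs(b):
    if x[0][1]<230: print(x,ray(x[0],18,P).round(1))
t=camera("top")
for x in blobs(t,50):
    if 200<x[0][0]<340 and 120<x[0][1]<220: print("top",x,ray(x[0],18,camera_params("top")).round(1))
E
```

```text
[[550.85785754  56.53578439]
 [465.59519577   4.214796  ]] [[ 50.17729021 -34.07068539]
 [-49.85432777 -35.01021706]]
(array([337.5,  56.4]), 237, array([17, 18], dtype=int32)) [[551.   56.3  18. ]]
(array([219.4, 148.9]), 192, array([16, 16], dtype=int32)) [[465.4   4.5  18. ]]
top (array([327.7, 130.9]), 7, array([3, 3], dtype=int32)) [[596.8 -50.4  18. ]]
top (array([222.9, 148.8]), 23, array([5, 6], dtype=int32)) [[552.1 221.7  18. ]]
top (array([287. , 148.5]), 16, array([5, 4], dtype=int32)) [[551.1  56.3  18. ]]
top (array([219. , 182.5]), 26, array([5, 6], dtype=int32)) [[464.  231.5  18. ]]
top (array([308.5, 181.2]), 13, array([4, 4], dtype=int32)) [[464.8   3.6  18. ]]
top (array([331.7, 182.7]), 9, array([4, 3], dtype=int32)) [[460.3 -55.2  18. ]]
```

Top and wrist agree within 1 mm: plugs at body (±50, -34) and block heading 31.2°. Next I lower behind the near end and start the first push.

carry_out:
  series: "0 0 0.03 0 0 0 -1; 0 0 0.03 0 0 0 -1; 0 0 0.025 0 0 0 -1; 0 0 0.008 0 0 0 -1; 0 0 0 0 0 0 -1"

```text
clock: 3.3
ee_pos: [487.8, -35.4, 8.0]
eef_rot: [0.744, 0.669, -0.0, -0.0]
wrist_force: [-0.7, -0.1, 0.8]
width: -0.2
finger_force: 0.0
```

carry_out:
  series: "0.006 -0.0045 0 0 0 0 -1; 0.006 -0.0045 0 0 0 0 -1; 0.006 -0.0045 0 0 0 0 -1; 0.006 -0.004 0 0 0 0 -1; 0 0 0 0 0 0 -1"

```text
clock: 3.8
ee_pos: [472.8, -9.8, 8.9]
eef_rot: [0.743, 0.669, -0.0, 0.001]
wrist_force: [-0.3, -1.5, 1.0]
width: -0.1
finger_force: 0.8
```

```bash
cat >> h.py <<'E'
def pose(show=True):
    s,e=tool(); P=camera_params("wrist"); b=camera("wrist"); out=[]
    w=[(x[0],ray(x[0],18,P)[0]) for x in blobs(b) if x[0][1]<260]
    tw=[(x[0],ray(x[0],18,camera_params("top"))[0]) for x in blobs(camera("top"),50)]
    t=fen(s["ee_pos"])
    for nm,l in (("wrist",w),("top",tw)):
        for i in range(len(l)):
            for j in range(len(l)):
                A,B=fen(l[i][1]),fen(l[j][1]); d=A-B
                if abs(np.hypot(*d)-100)<4 and d[0]>30 and max(A[1],B[1])<-20:
                    th=np.arctan2(d[1],d[0]); c=(A+B)/2+34*np.array([-np.sin(th),np.cos(th)])
                    Rm=np.array([[np.cos(th),np.sin(th)],[-np.sin(th),np.cos(th)]])
                    print(nm,"block u,v",c.round(1),"deg",np.degrees(th).round(1),"tool uv",t.round(1),"tool in body",(Rm@(t-c)).round(1))
                    print("   face_a,b v",(c[1]+65*np.sin(th)+46*np.cos(th)).round(1),(c[1]-65*np.sin(th)+46*np.cos(th)).round(1))
    return b
E
python3 - <<'E'
from h import *
b=pose(); cv2.imwrite("pics/w2.png",b[:,:,::-1])
E
```

```text
clock 3.8 tcp [472.8  -9.8   8.9] axes x [ 0.105  0.994 -0.001] y [ 0.994 -0.105  0.001] z [ 0.    -0.001 -1.   ] F [-0.3 -1.5  1. ] w -0.1
wrist block u,v [  -3.3 -131.8] deg 33.0 tool uv [ -12.4 -208. ] tool in body [-49.1 -59. ]
   face_a,b v -57.8 -128.5
top block u,v [  -3.6 -132.1] deg 33.5 tool uv [ -12.4 -208. ] tool in body [-49.2 -58.5]
   face_a,b v -57.9 -129.6
```

View pics/w2.png

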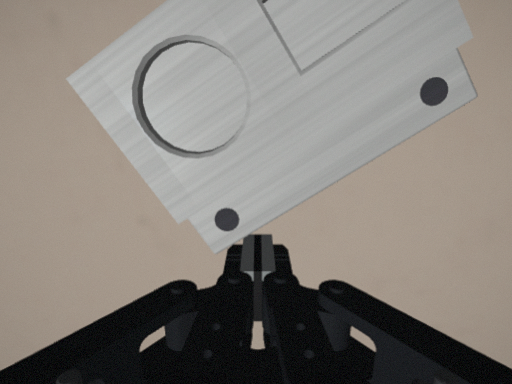

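The fingertips touch the step beside the near plug at (227,219), and the block has turned from 37° to 33°. I'll keep pushing this end along the arc.

carry_out:
  series: "0.005 -0.005 0 0 0 0 -1; 0.0055 -0.004 0 0 0 0 -1; 0.006 -0.004 0 0 0 0 -1; 0.006 -0.0035 0 0 0 0 -1; 0.0065 -0.003 0 0 0 0 -1"

```text
clock: 4.4
ee_pos: [456.0, 19.1, 8.4]
eef_rot: [0.744, 0.668, -0.002, 0.001]
wrist_force: [-2.1, -8.1, 7.3]
width: 0.2
finger_force: 4.0
```

```bash
python3 -c "
from h import *
pose()"
```

```text
clock 4.4 tcp [456.   19.1   8.4] axes x [ 0.108  0.994 -0.003] y [ 0.994 -0.108 -0.001] z [-0.001 -0.003 -1.   ] F [-2.1 -8.1  7.3] w 0.2
wrist block u,v [  -5.8 -112.4] deg 16.8 tool uv [ -32.1 -181.1] tool in body [-45.  -58.2]
   face_a,b v -49.6 -87.2
top block u,v [  -5.5 -112.7] deg 13.7 tool uv [ -32.1 -181.1] tool in body [-42.  -60.3]
   face_a,b v -52.6 -83.3
```

carry_out:
  series: "0.006 -0.0035 0 0 0 0 -1; 0.0065 -0.003 0 0 0 0 -1; 0.0065 -0.002 0 0 0 0 -1; 0.007 -0.0015 0 0 0 0 -1; 0 0 0 0 0 0 -1"

```text
clock: 5.0
ee_pos: [448.6, 48.1, 8.1]
eef_rot: [0.743, 0.669, -0.001, -0.0]
wrist_force: [-0.8, -1.7, 0.3]
width: -0.1
finger_force: 1.1
```

```bash
python3 -c "
from h import *
pose()"
```

```text
clock 5.0 tcp [448.6  48.1   8.1] axes x [ 0.105  0.994 -0.001] y [ 0.994 -0.105 -0.002] z [-0.002 -0.001 -1.   ] F [-0.8 -1.7  0.3] w -0.1
wrist block u,v [ -3.  -94.7] deg 1.5 tool uv [ -42.5 -153. ] tool in body [-41.1 -57.3]
   face_a,b v -47.0 -50.4
```

carry_out:
  series: "0.006 -0.0005 0 0 0 0 -1; 0.006 0 0 0 0 0 -1; 0.006 0 0 0 0 0 -1; 0 0 0 0 0 0 -1; -0.015 0 0 0 0 0 -1"

```text
clock: 5.6
ee_pos: [450.7, 53.7, 8.5]
eef_rot: [0.743, 0.67, 0.002, -0.0]
wrist_force: [0.9, 0.2, 0.6]
width: 0.1
finger_force: 0.0
```

carry_out:
  series: "-0.015 0.01 0 0 0 0 -1; 0 0.025 0 0 0 0 -1; 0 0.025 0 0 0 0 -1; 0 0.025 0 0 0 0 -1; 0 0 0 0 0 0 -1"

```text
clock: 6.1
ee_pos: [537.0, 27.3, 8.5]
eef_rot: [0.744, 0.668, 0.003, 0.001]
wrist_force: [-1.2, -0.5, -0.1]
width: 0.0
finger_force: 0.0
```

```bash
python3 -c "
from h import *
pose()"
```

```text
clock 6.1 tcp [537.   27.3   8.5] axes x [0.108 0.994 0.003] y [ 0.994 -0.108  0.005] z [ 0.005  0.003 -1.   ] F [-1.2 -0.5 -0.1] w 0.0
wrist block u,v [  1.9 -81.3] deg -5.9 tool uv [  47.6 -164.4] tool in body [ 53.9 -78. ]
   face_a,b v -42.2 -28.9
top block u,v [  2.3 -81.6] deg -5.9 tool uv [  47.6 -164.4] tool in body [ 53.6 -77.6]
   face_a,b v -42.6 -29.2
```

carry_out:
  series: "0.009 -0.004 0 0 0 0 -1; 0.009 -0.004 0 0 0 0 -1; 0.006 0 0 0 0 0 -1; 0.006 0 0 0 0 0 -1; 0.006 0 0 0 0 0 -1"

```text
clock: 6.7
ee_pos: [528.5, 62.8, 8.5]
eef_rot: [0.744, 0.668, -0.001, 0.001]
wrist_force: [2.0, -5.9, 0.3]
width: 0.3
finger_force: 2.5
```

carry_out:
  series: "0.004 0 0 0 0 0 -1; 0 0 0 0 0 0 -1; 0 0 0 0 0 0 -1"

```text
clock: 7.0
ee_pos: [528.9, 68.2, 8.4]
eef_rot: [0.743, 0.669, 0.0, -0.0]
wrist_force: [0.4, -1.2, -0.2]
width: -0.4
finger_force: 0.6
```

```bash
python3 -c "
from h import *
pose()"
```

```text
clock 7.0 tcp [528.9  68.2   8.4] axes x [0.106 0.994 0.001] y [ 0.994 -0.106  0.   ] z [ 0.001  0.001 -1.   ] F [ 0.4 -1.2 -0.2] w -0.4
wrist block u,v [ -1.6 -68.2] deg 1.4 tool uv [  35.2 -124.6] tool in body [ 35.4 -57.3]
   face_a,b v -20.6 -23.8
```

carry_out:
  series: "0.004 0 0 0 0 0 -1; 0.004 0 0 0 0 0 -1; 0 0 0 0 0 0 -1; -0.012 0 0 0 0 0 -1; -0.01 -0.005 0 0 0 0 -1"

```text
clock: 7.6
ee_pos: [522.2, 54.0, 8.2]
eef_rot: [0.744, 0.669, 0.0, -0.0]
wrist_force: [-1.4, -0.3, 0.6]
width: -0.1
finger_force: 0.0
```

carry_out:
  series: "0 -0.025 0 0 0 0 -1; 0 -0.025 0 0 0 0 -1; 0 -0.025 0 0 0 0 -1; 0 0 0 0 0 0 -1; 0 0 0 0 0 0 -1"

```text
clock: 8.1
ee_pos: [447.3, 61.8, 8.5]
eef_rot: [0.744, 0.669, -0.0, -0.0]
wrist_force: [0.5, 0.6, 0.6]
width: 0.0
finger_force: 0.0
```

```bash
python3 -c "
from h import *
pose()"
```

```text
clock 8.1 tcp [447.3  61.8   8.5] axes x [ 0.106  0.994 -0.   ] y [ 0.994 -0.106 -0.   ] z [-0. -0. -1.] F [0.5 0.6 0.6] w 0.0
wrist block u,v [ -3.1 -62.8] deg 4.1 tool uv [ -45.3 -139.5] tool in body [-47.6 -73.5]
   face_a,b v -12.2 -21.6
```

carry_out:
  series: "0.008 0.001 0 0 0 0 -1; 0.008 0 0 0 0 0 -1; 0.004 0 0 0 0 0 -1; 0.004 0 0 0 0 0 -1; 0.004 0 0 0 0 0 -1"

```text
clock: 8.7
ee_pos: [450.2, 88.1, 8.0]
eef_rot: [0.744, 0.668, -0.003, 0.001]
wrist_force: [-4.9, -6.5, 4.6]
width: -0.3
finger_force: 3.6
```

carry_out:
  series: "0 0 0 0 0 0 -1; 0 0 0 0 0 0 -1"

```text
clock: 8.9
ee_pos: [450.4, 89.2, 8.0]
eef_rot: [0.744, 0.669, -0.002, -0.0]
wrist_force: [-3.9, -4.0, 1.9]
width: -0.3
finger_force: 2.2
```

```bash
python3 - <<'E'
from h import *
b=pose(); cv2.imwrite("pics/w3.png",b[:,:,::-1])
E
```

```text
clock 8.9 tcp [450.4  89.2   8. ] axes x [ 0.106  0.994 -0.002] y [ 0.994 -0.106 -0.002] z [-0.002 -0.002 -1.   ] F [-3.9 -4.   1.9] w -0.3
wrist block u,v [ -1.  -55.8] deg -1.3 tool uv [ -45.1 -112. ] tool in body [-42.7 -57.2]
   face_a,b v -11.3 -8.3
```

View pics/w3.png

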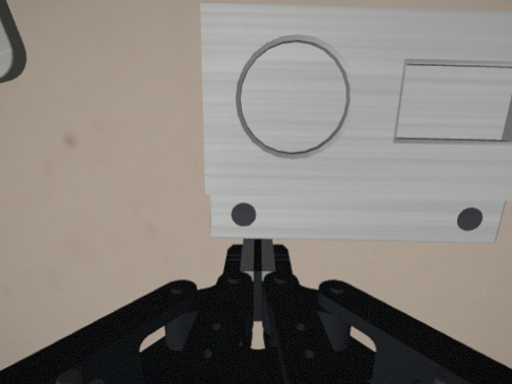

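The block is nearly square, with plugs at (244,215) and (469,218), and the fence is out of view. I'll back off, rise above the middle and look at the gap.

carry_out:
  series: "-0.015 0 0 0 0 0 -1; -0.01 0.005 -0.02 0 0 0 -1; 0 0.02 -0.04 0 0 0 -1; 0.005 0.02 -0.04 0 0 0 -1; 0.02 0.01 -0.04 0 0 0 -1"

```text
clock: 9.5
ee_pos: [507.9, 82.8, 149.9]
eef_rot: [0.745, 0.667, 0.0, -0.0]
wrist_force: [1.0, -0.9, -0.6]
width: 0.0
finger_force: 0.0
```

carry_out:
  series: "0.02 0 -0.03 0 0 0 -1; 0 0 0 0 0 0 -1; 0 0 0 0 0 0 -1"

```text
clock: 9.8
ee_pos: [508.8, 105.0, 178.7]
eef_rot: [0.743, 0.669, 0.001, 0.0]
wrist_force: [0.2, -1.6, -0.9]
width: -0.2
finger_force: 0.0
```

```bash
python3 - <<'E'
from h import *
b=pose(); cv2.imwrite("pics/w4.png",cv2.resize(b,(768,576),interpolation=cv2.INTER_CUBIC)[:,:,::-1])
E
```

```text
clock 9.8 tcp [508.8 105.  178.7] axes x [0.104 0.995 0.001] y [ 0.995 -0.104  0.002] z [ 0.002  0.001 -1.   ] F [ 0.2 -1.6 -0.9] w -0.2
wrist block u,v [ -1.2 -55.7] deg -1.4 tool uv [ 11.4 -90.1] tool in body [ 13.4 -34.1]
   face_a,b v -11.3 -8.2
```

View pics/w4.png

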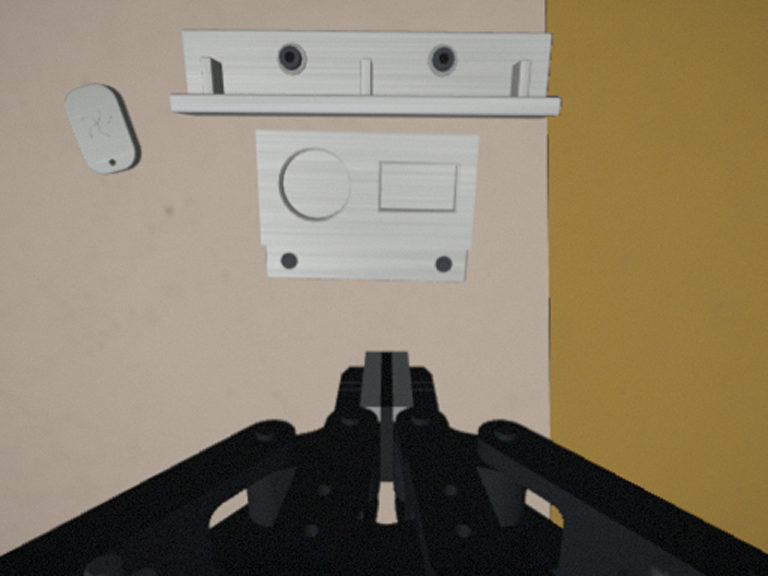

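The wrist view shows the fence's front edge from (172,112) to (560,114). The block's plain-face edge runs from (256,130) to (478,135), leaving a small gap that is nearly parallel.

```bash
python3 - <<'E'
from h import *
P=camera_params("wrist")
g=cv2.cvtColor(cv2.imread("pics/w4.png"),cv2.COLOR_BGR2GRAY)
for u in (185,300,440,545): print(u,g[90:145,u].tolist())
for nm,z,l in (("fence34",34,[(172,110),(560,113)]),("fence0",0,[(172,116),(560,117)]),("face",28,[(256,130),(478,135)])):
    print(nm,[fen(p).round(1) for p in ray((np.array(l)+.5)/1.5-.5,z,P)])
E
```

```text
185 [162, 161, 152, 136, 144, 167, 182, 190, 189, 188, 187, 187, 186, 187, 190, 191, 192, 191, 191, 188, 176, 156, 116, 100, 127, 154, 166, 164, 163, 163, 164, 165, 165, 165, 165, 165, 165, 165, 165, 166, 165, 165, 166, 165, 164, 165, 166, 166, 164, 163, 164, 166, 165, 164, 165]
300 [191, 192, 188, 180, 158, 148, 164, 178, 186, 186, 185, 183, 182, 186, 191, 193, 194, 194, 192, 192, 187, 176, 147, 115, 92, 100, 130, 157, 169, 166, 162, 164, 167, 165, 166, 168, 167, 166, 165, 168, 172, 180, 190, 193, 191, 191, 189, 188, 190, 193, 193, 193, 191, 190, 193]
440 [186, 183, 178, 177, 170, 162, 157, 166, 180, 185, 188, 188, 187, 188, 189, 189, 190, 191, 189, 188, 187, 185, 173, 148, 118, 96, 100, 124, 154, 172, 170, 169, 168, 167, 167, 166, 166, 168, 169, 167, 166, 167, 167, 170, 176, 183, 186, 187, 189, 188, 187, 185, 187, 189, 185]
545 [164, 166, 166, 163, 156, 145, 134, 144, 165, 178, 186, 187, 187, 185, 185, 184, 182, 181, 181, 181, 178, 176, 175, 167, 153, 117, 99, 121, 147, 164, 167, 166, 164, 165, 165, 165, 165, 164, 165, 165, 166, 167, 167, 167, 167, 164, 163, 164, 166, 168, 167, 165, 164, 164, 163]
fence34 [array([-1.098e+02,  1.000e-01]), array([107.2,  -1.9])]
fence0 [array([-124.6,   -1.2]), array([119. ,  -2.3])]
face [array([-65.1, -10.6]), array([ 63. , -13.6])]
```

carry_out:
  series: "-0.037 0.01 0.01 0 0 0 -1; 0 0.022 0.04 0 0 0 -1; 0 0 0.045 0 0 0 -1; 0 0 0.045 0 0 0 -1; 0 0 0.03 0 0 0 -1"

```text
clock: 10.4
ee_pos: [533.9, 62.5, 4.1]
eef_rot: [0.744, 0.668, -0.002, -0.002]
wrist_force: [-0.5, 0.5, -0.1]
width: 0.2
finger_force: 0.0
```

carry_out:
  series: "0.006 0 0 0 0 0 -1; 0.004 0 0 0 0 0 -1; 0.003 0 0 0 0 0 -1; 0.003 0 0 0 0 0 -1; 0 0 0 0 0 0 -1"

```text
clock: 10.9
ee_pos: [539.0, 79.7, 9.7]
eef_rot: [0.744, 0.668, 0.001, 0.001]
wrist_force: [0.5, -1.5, 0.6]
width: 0.0
finger_force: 0.6
```

```bash
sed -i 's/-6.05/-6.5/; s/507.,195.8/507.,194.9/' h.py; python3 -c "
from h import *
pose()"
```

```text
clock 10.9 tcp [539.   79.7   9.7] axes x [ 0.106  0.994 -0.   ] y [ 0.994 -0.106  0.003] z [ 0.003 -0.    -1.   ] F [ 0.5 -1.5  0.6] w 0.0
wrist block u,v [ -0.9 -53.7] deg 0.0 tool uv [  44.9 -110.8] tool in body [ 45.7 -57.2]
   face_a,b v -7.6 -7.7
```

carry_out:
  series: "0.002 0 0 0 0 0 -1; 0 0 0 0 0 0 -1; -0.012 0 0 0 0 0 -1; -0.005 -0.01 0 0 0 0 -1; 0 -0.025 0 0 0 0 -1"

```text
clock: 11.5
ee_pos: [502.1, 67.3, 8.1]
eef_rot: [0.745, 0.667, 0.001, 0.0]
wrist_force: [-0.1, 0.2, -0.2]
width: -0.3
finger_force: 0.0
```

carry_out:
  series: "0 -0.03 0 0 0 0 -1; 0 -0.025 0 0 0 0 -1; 0.006 0 0 0 0 0 -1; 0.006 0 0 0 0 0 -1; 0 0 0 0 0 0 -1"

```text
clock: 12.0
ee_pos: [449.3, 87.7, 8.5]
eef_rot: [0.743, 0.669, 0.001, -0.0]
wrist_force: [0.7, 0.5, 0.2]
width: -0.3
finger_force: 0.0
```

```bash
python3 -c "
from h import *
pose()"
```

```text
clock 12.0 tcp [449.3  87.7   8.5] axes x [0.105 0.994 0.002] y [ 0.994 -0.105  0.001] z [ 0.001  0.002 -1.   ] F [0.7 0.5 0.2] w -0.3
wrist block u,v [ -0.9 -53.6] deg 0.1 tool uv [ -45.2 -113.1] tool in body [-44.5 -59.3]
   face_a,b v -7.5 -7.8
```

carry_out:
  series: "0.003 0 0 0 0 0 -1; 0.003 0 0 0 0 0 -1; 0 0 0 0 0 0 -1; 0 0 0 0 0 0 -1"

```text
clock: 12.5
ee_pos: [448.6, 91.4, 8.1]
eef_rot: [0.744, 0.668, -0.001, 0.0]
wrist_force: [-1.3, -4.1, 1.1]
width: 0.3
finger_force: 2.0
```

```bash
python3 -c "
from h import *
pose()"
```

```text
clock 12.5 tcp [448.6  91.4   8.1] axes x [ 0.107  0.994 -0.001] y [ 0.994 -0.107 -0.001] z [-0.001 -0.001 -1.   ] F [-1.3 -4.1  1.1] w 0.3
wrist block u,v [ -0.8 -52.8] deg -0.7 tool uv [ -46.3 -109.4] tool in body [-44.9 -57.1]
   face_a,b v -7.6 -6.1
```

carry_out:
  series: "0.003 0 0 0 0 0 -1; 0 0 0 0 0 0 -1; -0.014 0 0 0 0 0 -1; -0.005 0.01 0 0 0 0 -1; 0 0.025 0 0 0 0 -1"

```text
clock: 13.1
ee_pos: [481.5, 71.5, 8.4]
eef_rot: [0.743, 0.669, -0.0, -0.0]
wrist_force: [0.5, 0.3, -0.0]
width: 0.0
finger_force: 0.0
```

carry_out:
  series: "0 0.03 0 0 0 0 -1; 0 0.025 0 0 0 0 -1; 0.007 0 0 0 0 0 -1; 0.006 0 0 0 0 0 -1; 0.003 0 0 0 0 0 -1"

```text
clock: 13.6
ee_pos: [538.2, 82.8, 8.3]
eef_rot: [0.743, 0.669, -0.0, 0.0]
wrist_force: [1.4, -3.9, -0.7]
width: -0.1
finger_force: 1.8
```

carry_out:
  series: "0.002 0 0 0 0 0 -1; 0 0 0 0 0 0 -1; 0 0 0 0 0 0 -1"

```text
clock: 13.9
ee_pos: [538.2, 84.5, 8.3]
eef_rot: [0.744, 0.669, -0.0, 0.0]
wrist_force: [2.3, -2.8, 0.3]
width: -0.5
finger_force: 1.2
```

```bash
python3 -c "
from h import *
pose()"
```

```text
clock 13.9 tcp [538.2  84.5   8.3] axes x [ 0.106  0.994 -0.001] y [ 0.994 -0.106 -0.   ] z [-0. -0. -1.] F [ 2.3 -2.8  0.3] w -0.5
wrist block u,v [ -1.5 -48. ] deg -1.2 tool uv [  43.5 -106.1] tool in body [ 46.3 -57.2]
   face_a,b v -3.4 -0.6
```

carry_out:
  series: "0.002 0 0 0 0 0 -1; 0.002 0 0 0 0 0 -1; 0 0 0 0 0 0 -1; 0 0 0 0 0 0 -1"

```text
clock: 14.4
ee_pos: [539.0, 88.5, 8.3]
eef_rot: [0.744, 0.669, -0.0, 0.0]
wrist_force: [0.6, -5.0, 0.9]
width: 0.6
finger_force: 2.4
```

```bash
python3 -c "
from h import *
pose()"
```

```text
clock 14.4 tcp [539.   88.5   8.3] axes x [ 0.106  0.994 -0.001] y [ 0.994 -0.106 -0.   ] z [-0.    -0.001 -1.   ] F [ 0.6 -5.   0.9] w 0.6
wrist block u,v [ -2.6 -45.4] deg 0.5 tool uv [  43.9 -102.1] tool in body [ 45.9 -57.1]
   face_a,b v 1.1 -0.0
```

carry_out:
  series: "0.001 0 0 0 0 0 -1; 0 0 0 0 0 0 -1; 0 0 0 0 0 0 -1"

```text
clock: 14.8
ee_pos: [539.0, 88.4, 8.3]
eef_rot: [0.744, 0.668, -0.001, 0.001]
wrist_force: [1.2, -7.0, 1.1]
width: -0.0
finger_force: 3.5
```

carry_out:
  series: "0.001 0 0 0 0 0 -1; 0 0 0 0 0 0 -1; 0 0 0 0 0 0 -1"

```text
clock: 15.1
ee_pos: [539.0, 88.5, 8.3]
eef_rot: [0.744, 0.668, -0.001, 0.001]
wrist_force: [0.8, -9.0, 3.8]
width: -0.0
finger_force: 4.6
```

```bash
python3 -c "
from h import *
pose()"
```

```text
clock 15.1 tcp [539.   88.5   8.3] axes x [ 0.107  0.994 -0.003] y [ 0.994 -0.107 -0.   ] z [-0.001 -0.003 -1.   ] F [ 0.8 -9.   3.8] w -0.0
wrist block u,v [ -2.5 -45.4] deg 0.5 tool uv [  43.8 -102.1] tool in body [ 45.9 -57.1]
   face_a,b v 1.1 0.0
```

carry_out:
  series: "-0.016 0 0 0 0 0 -1; -0.005 -0.01 0 0 0 0 -1; 0 -0.025 0 0 0 0 -1; 0 -0.03 0 0 0 0 -1; 0 -0.025 0 0 0 0 -1"

```text
clock: 15.7
ee_pos: [444.9, 80.1, 8.3]
eef_rot: [0.743, 0.669, 0.0, -0.001]
wrist_force: [0.5, -0.0, -0.1]
width: 0.2
finger_force: 0.0
```

carry_out:
  series: "0.008 0 0 0 0 0 -1; 0.006 0 0 0 0 0 -1; 0.002 0 0 0 0 0 -1; 0.002 0 0 0 0 0 -1; 0 0 0 0 0 0 -1"

```text
clock: 16.2
ee_pos: [449.9, 97.4, 8.2]
eef_rot: [0.744, 0.668, 0.0, -0.0]
wrist_force: [0.0, 0.2, 0.1]
width: -0.0
finger_force: 0.0
```

```bash
python3 -c "
from h import *
pose()"
```

```text
clock 16.2 tcp [449.9  97.4   8.2] axes x [0.106 0.994 0.   ] y [ 0.994 -0.106  0.   ] z [ 0.  0. -1.] F [0.  0.2 0.1] w -0.0
wrist block u,v [ -2.6 -45.5] deg 0.4 tool uv [ -45.7 -103.3] tool in body [-43.5 -57.5]
   face_a,b v 1.0 0.0
```

carry_out:
  series: "0.0015 0 0 0 0 0 -1; 0 0 0 0 0 0 -1; 0 0 0 0 0 0 -1"

```text
clock: 16.6
ee_pos: [449.5, 98.1, 8.2]
eef_rot: [0.744, 0.668, -0.0, 0.0]
wrist_force: [0.3, -3.0, -0.9]
width: 0.1
finger_force: 1.2
```

carry_out:
  series: "0.0015 0 0 0 0 0 -1; 0 0 0 0 0 0 -1; 0 0 0 0 0 0 -1"

```text
clock: 16.9
ee_pos: [449.3, 98.7, 8.2]
eef_rot: [0.744, 0.668, -0.001, 0.001]
wrist_force: [-0.4, -4.3, 0.5]
width: -0.1
finger_force: 2.9
```

carry_out:
  series: "0.001 0 0 0 0 0 -1; 0 0 0 0 0 0 -1; 0 0 0 0 0 0 -1"

```text
clock: 17.2
ee_pos: [449.2, 98.8, 8.2]
eef_rot: [0.744, 0.668, -0.002, 0.001]
wrist_force: [0.1, -8.3, 2.4]
width: 0.1
finger_force: 4.1
```

```bash
python3 -c "
from h import *
pose()"
```

```text
clock 17.2 tcp [449.2  98.8   8.2] axes x [ 0.108  0.994 -0.004] y [ 0.994 -0.108 -0.001] z [-0.002 -0.004 -1.   ] F [ 0.1 -8.3  2.4] w 0.1
wrist block u,v [ -2.6 -45. ] deg -0.1 tool uv [ -46.5 -102. ] tool in body [-43.8 -57.1]
   face_a,b v 0.8 1.1
```

carry_out:
  series: "-0.016 0 0 0 0 0 -1; -0.005 0.01 0 0 0 0 -1; 0 0.025 0 0 0 0 -1; 0 0.03 0 0 0 0 -1; 0 0.025 0 0 0 0 -1"

```text
clock: 17.8
ee_pos: [539.6, 71.3, 8.6]
eef_rot: [0.744, 0.668, 0.001, -0.0]
wrist_force: [-0.4, 0.5, -0.3]
width: 0.0
finger_force: 0.0
```

carry_out:
  series: "0.008 0 0 0 0 0 -1; 0.006 0 0 0 0 0 -1; 0.003 0 0 0 0 0 -1; 0.002 0 0 0 0 0 -1; 0 0 0 0 0 0 -1"

```text
clock: 18.3
ee_pos: [538.4, 88.6, 8.3]
eef_rot: [0.744, 0.669, -0.001, 0.001]
wrist_force: [0.4, -4.1, 0.4]
width: -0.2
finger_force: 2.1
```

carry_out:
  series: "0.0015 0 0 0 0 0 -1; 0 0 0 0 0 0 -1; 0 0 0 0 0 0 -1"

```text
clock: 18.6
ee_pos: [538.4, 88.7, 8.3]
eef_rot: [0.744, 0.668, -0.002, 0.001]
wrist_force: [-0.4, -7.7, 3.5]
width: 0.1
finger_force: 3.8
```

```bash
python3 -c "
from h import *
pose()"
```

```text
clock 18.6 tcp [538.4  88.7   8.3] axes x [ 0.107  0.994 -0.004] y [ 0.994 -0.107 -0.001] z [-0.001 -0.004 -1.   ] F [-0.4 -7.7  3.5] w 0.1
wrist block u,v [ -2.6 -44.9] deg -0.0 tool uv [  43.2 -102. ] tool in body [ 45.9 -57.1]
   face_a,b v 1.1 1.1
```

Both ends press solid against the fence. I'll back off, rise and check from above.

carry_out:
  series: "-0.016 0 0 0 0 0 -1; -0.015 -0.005 -0.02 0 0 0 -1; 0 -0.02 -0.04 0 0 0 -1; 0.025 -0.02 -0.04 0 0 0 -1; 0.03 0 -0.03 0 0 0 -1"

```text
clock: 19.2
ee_pos: [494.9, 118.5, 139.0]
eef_rot: [0.744, 0.668, -0.001, -0.0]
wrist_force: [2.2, 0.4, 0.4]
width: 0.0
finger_force: 0.0
```

carry_out:
  series: "0.02 0 0 0 0 0 -1; 0 0 0 0 0 0 -1; 0 0 0 0 0 0 -1"

```text
clock: 19.5
ee_pos: [499.0, 138.6, 137.1]
eef_rot: [0.743, 0.669, -0.0, 0.0]
wrist_force: [-0.7, -0.7, -0.7]
width: -0.5
finger_force: 0.0
```

```bash
python3 - <<'E'
from h import *
b=pose(); cv2.imwrite("pics/w5.png",cv2.resize(b[0:260,60:430],None,fx=2.1,fy=2.1,interpolation=cv2.INTER_CUBIC)[:,:,::-1])
E
```

```text
clock 19.5 tcp [499.  138.6 137.1] axes x [ 0.105  0.994 -0.001] y [ 0.994 -0.105 -0.   ] z [-0.001 -0.001 -1.   ] F [-0.7 -0.7 -0.7] w -0.5
wrist block u,v [ -2.5 -44.8] deg 0.1 tool uv [ -1.6 -56.8] tool in body [  0.9 -12. ]
   face_a,b v 1.3 1.1
```

View pics/w5.png

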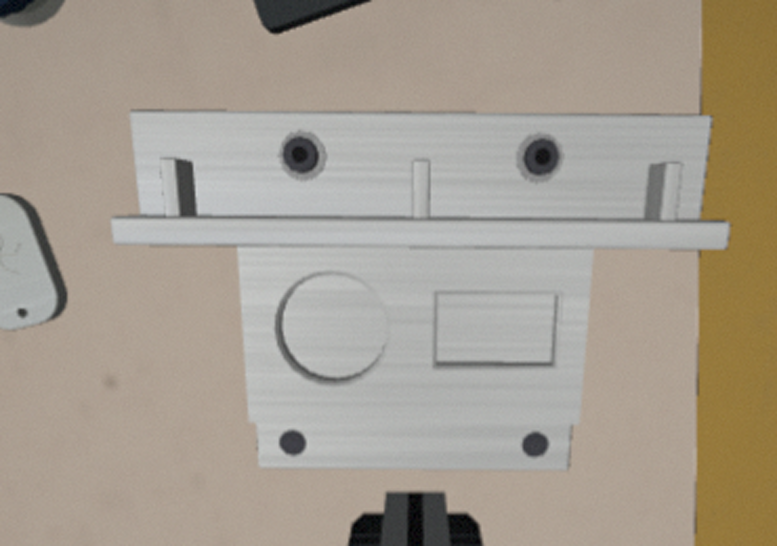

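The block's plain face meets the fence with no gap from (237,246) to (593,250). Its whole length lies on the fence and the arm is clear.

```bash
python3 -c "
from workcell import *
print(hand_in())"
```

```text
the job is handed in; nothing more can be done
None
```

The die block's plain face sits flush on the fence along its whole length, walked there with shut fingertips at alternate ends, and the job was handed in at about 19.5 s of the 66 s with the arm clear.

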